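Return the bench tools to their shadow plates

TASK

Put away the four things that have a marked plate on the bench: lay the red-handled cutters and the blue-handled pliers on the silhouettes with handles of their own colour, pointing the way the silhouette points, lay the wire brush flat along the brown brush mark, bristles up, and stand the solvent bottle upright on the red rings. Set each one centred on its mark, and leave the coffee cup and the brass tip cleaner where they stand.

Things in the scene. Friction and masses are not known exactly. Their poses are not given: they have to be found in the camera images.
- cutters: Small side cutters with red handles, grey jaws, loose, lying flat, 141 x 52 x 12 mm, 0.09 kg. Origin: centre of its outline, on the underside; x lengthwise from jaw tips (-70 mm) to handle ends (+70), z up. Pivot at x = -25 mm; handles apart from x = 22 to 70, each 15 mm wide. At x = 25 mm both can be gripped together across y (about 50 mm). At the start the jaws point away from the robot (within 23 degrees).
- pliers: Small pliers with blue handles, grey jaws, loose, lying flat, 141 x 52 x 12 mm, 0.09 kg. Origin: centre of its outline, on the underside; x lengthwise from jaw tips (-70 mm) to handle ends (+70), z up. Pivot at x = -25 mm; handles apart from x = 22 to 70, each 15 mm wide. At x = 25 mm both can be gripped together across y (about 50 mm). At the start the jaws point away from the robot (within 23 degrees).
- brush: Wire brush with a wooden back, lying on its back with the dark bristles up, loose, 124 x 30 x 35 mm. About 0.05 kg. The solid wooden back, 30 mm wide, reaches from z = 0 to 16 mm: grip it there, across y; the bristles above have no solidity. Origin: centre of the underside; x lengthwise, y across, z up.
- bottle: White solvent bottle with a red band and a white screw cap, standing upright, loose, about 0.11 kg: round body 57 mm in diameter up to z = 74 mm (rounded shoulder from about 60 mm), cap on top to 88 mm. Origin: centre of the underside, z up.
- red_plate: White plate 160 x 76 x 4 mm, fixed, painted with the life-size silhouette of the cutters: red handles, grey jaws. x runs from jaws to handle ends as on the tool, z up. Origin: on the underside, 25 mm from the silhouette's centre towards the handle ends, so that centre is at x = -25 mm, y = 0; top at z = 4 mm. At the start +x points roughly at the robot (within 18 degrees).
- blue_plate: White plate 160 x 76 x 4 mm, fixed, painted with the life-size silhouette of the pliers: blue handles, grey jaws. x runs from jaws to handle ends as on the tool, z up. Origin: on the underside, 25 mm from the silhouette's centre towards the handle ends, so that centre is at x = -25 mm, y = 0; top at z = 4 mm. At the start +x points roughly at the robot (within 18 degrees).
- brush_plate: White shadow plate, 150 x 56 x 4 mm, fixed to the bench, painted with a brown strip with rounded ends, 124 x 30 mm, the outline of the brush. Origin: centre of the underside, x along the strip, z up; the top is at z = 4 mm. The brush may lie either way round.
- bottle_plate: White square plate, 90 x 90 x 4 mm, fixed to the bench, painted with two concentric red rings (62 and 28 mm across), the mark for the bottle. Origin: centre of the underside under the rings' centre, z up; the top is at z = 4 mm.
- cup: White china coffee cup, 116 x 90 x 68 mm with its ear on the -x side, loose; not to be moved. Origin: middle of its bounding box, on the underside, z up.
- tip_cleaner: Round brass-coloured tip cleaner, 66 mm in diameter, 46 mm high, loose; not to be moved. Origin: centre of the underside, z up.
Mind the look-alikes: they are no part of the job. Leave any turquoise look-alike of the bottle_plate alone.

How it is judged:
By the outcome, as a careful person would: the job done as asked, in the order asked, and still so for the second after the job is handed in, with the robot touching nothing.
It also fails if it takes over 112 s, if anything falls off the work surface, if the arm or the gripper's body presses on something with over 40 N, if the wrist force passes 120 N, or if a joint passes its speed limit or range.

ROBOT

A 6-joint arm with a two-finger parallel gripper is mounted at the origin on a cart in front of the work surface, level with it; the furniture and walls round the work are solid. World frame = base frame: x ahead of the robot, y to its left, z up, the work surface at z = 0. Lengths are in m, angles in rad, forces in N, time in s.
With the tool pointing down it reaches from about 0.375 to 0.9 m from the base axis. Payload 3.1 kg.
Tool frame: the origin (TCP) lies on the centre line of the jaws, within the pads' length; the fingertips stand 19 mm ahead of it and the grasp point (between the pads) is the TCP; z points along the fingers, y is the line along which they close (so a half turn about z gives the same grasp; the last joint's range is limited). The gripper opens to 85 mm and grips with 20 to 120 N. Pads are 22 mm wide; open, the fingers measure 114 mm over their backs; the gripper's body (76 mm by 85 mm) begins 54 mm behind the grasp point. The pads swing forward as they close: fully open they stand 13 mm farther back than shut.
Start: joints at [1.054, 0.527, 1.433, -0, 1.181, -0.178], TCP at [0.208, 0.589, 0.25] pointing down, gripper open.
Joint ranges: [-3.08, 3.08], [-0.75, 2.2], [0.22, 2.44], [-1.43, 4.57], [0, 2.65], [-2.85, 2.85]. Speed limits (rad/s): [2.79, 2.79, 3.14, 3.14, 3.14, 3.14].

INTERFACE

Orientations are given as a unit quaternion [x, y, z, w].
In Python, from station import manip gives the robot as it stands.
- The arm moves only by the tool servo_tool, never from a script. Its argument "rows" is a list that holds one entry, the list of rows, each a list of 7 numbers: the turn, a rotation vector about the tool's x, y, z in degrees, then the shift along the tool's x, y, z in m, then the gripper command: -1 is shut, 1 is fully open, values between are in proportion. In form: [[[wx, wy, wz, tx, ty, tz, jaw], ...]]. A call has 1 to 8 rows; each row shifts and turns the commanded pose from where the row before left it, along the tool's axes as they then stand; what a row does not reach is not made up. A row lasts 1/12 s, in which the tool goes at most 41.7 mm and 7.16 degrees, less where a joint would pass 70% of its speed; a pose out of reach is approached as far as the arm can. A call is refused whole if a number of a shift passes 0.0417 or a number of a turn 7.16, either way. A call with a gripper value outside its range is refused whole. The fingers move at their own pace and stop on an object; "squeeze" is the grip in N (left out, the last holds). Time passes only in rows, so rows that do not move let the fingers close. It gives the time, the measured TCP pose, the force, the opening and the grip force at its end, in the units of the state.
- manip.sense(): the state, without advancing time (a new reading comes with each control period).
- manip.snapshot(name): name is "scene" or "top"; returns the picture (400x640x3 uint8, blue, green, red); there is no depth.
- manip.camera_info(name): a dict with "K" (3x3 intrinsics, pixels), "camera_from_world" (4x4, takes a point from world to camera coordinates). Camera axes: x right, y down, z forward; pixel columns grow to the right and rows downward; lengths in m; the calibration is good to about 2 mm. A picture is of the moment at which its call begins. camera_info takes no time and is no camera call.
- manip.sign_off(): hands the job in; it is judged then, once.
The state is a dict: "t": time; "q": joint angles; "qd": joint speeds; "tau": joint torques, N m; "tcp_pos": TCP position; "tool_rot": TCP orientation; "force": force on the tool from outside, world axes, zero at the start; "ft_torque": the same for the moment, N m; "finger_gap": opening from 0.0 (shut) to 1.0 (fully open); "gripper_force": force on a finger pad.
Only numpy, scipy, OpenCV 4.12 (cv2) and the standard library are available. Lean on these libraries where they do the work, as an engineer would, in place of code of your own. Each camera call takes 0.05 s, during which the arm holds its last target. There are 200 camera calls.

## Working session

There is one attempt and no reset: what is moved stays moved. The work goes in short steps, Python scripts to look and compute and a tool call to move; the robot and the scene stay as the last step left them, time stands still between calls to the robot, and variables do not carry over. Pictures are saved under pics/ and viewed, at most 14 in all, crops included, and the job is handed in when it is done.

Besides the shell and the picture viewer there is one more tool, called after "Call:" as name([rows], argument=value, ...), one row to a line, values as JSON. servo_tool: Moves the arm, as the interface text tells. Its arguments: {"type":"object","properties":{"rows":{"type":"array","items":{"type":"array","items":{"type":"array","items":{"type":"number"}}}},"squeeze":{"type":"number"}},"required":["rows"]}

```bash
ls; mkdir -p pics
python3 - <<'E'
from station import manip
import cv2,numpy as np
for n in("scene","top"):
    cv2.imwrite(f"pics/{n}0.png",manip.snapshot(n)); c=manip.camera_info(n); print(n,np.round(c["K"],1).tolist(),np.round(c["camera_from_world"],3).tolist())
s=manip.sense(); print({k:np.round(v,3).tolist() for k,v in s.items()})
E
```

```text
pics
scene [[504.3, 0.0, 313.6], [0.0, 504.3, 201.7], [0.0, 0.0, 1.0]] [[0.825, -0.566, 0.003, -0.406], [-0.368, -0.54, -0.757, 0.206], [0.43, 0.623, -0.654, 1.281], [0.0, 0.0, 0.0, 1.0]]
top [[367.3, 0.0, 316.5], [0.0, 367.3, 204.4], [0.0, 0.0, 1.0]] [[-0.025, -1.0, 0.004, 0.014], [-0.987, 0.024, -0.156, 0.475], [0.156, -0.008, -0.988, 1.029], [0.0, 0.0, 0.0, 1.0]]
{'t': 0.1, 'q': [1.053, 0.528, 1.434, 0.0, 1.181, -0.179], 'qd': [-0.0, -0.002, -0.004, -0.001, -0.0, -0.001], 'tau': [-0.0, -44.331, -17.859, -0.0, 0.004, -0.0], 'tcp_pos': [0.207, 0.589, 0.249], 'tool_rot': [0.169, 0.986, -0.001, -0.0], 'force': [-0.642, -0.134, 0.465], 'ft_torque': [-0.027, 0.011, 0.029], 'gripper_force': 0.0, 'finger_gap': 0.998}
```

View pics/scene0.png

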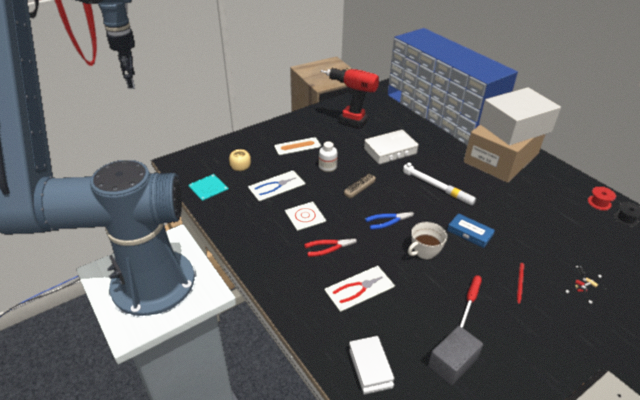

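View pics/top0.png

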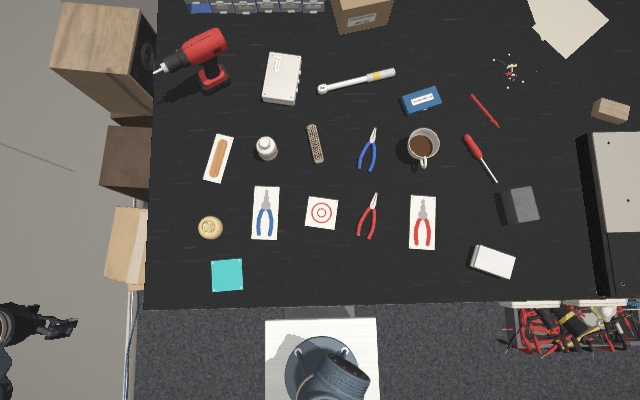

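The scene view shows all the items, and the top view gives their pixels. Things to place: cutters (368,216), pliers (368,150), brush (315,144), bottle (267,148). Marks: red plate (423,222), blue plate (265,213), rings (322,213), brush plate (219,158). To be left alone: turquoise look-alike (227,275), cup (423,147), tip cleaner (210,228).

```bash
cat > h.py <<'E'
import cv2,numpy as np
from station import manip
C={n:manip.camera_info(n) for n in("scene","top")}
def ray(n,uv):
    K=np.array(C[n]["K"]);T=np.array(C[n]["camera_from_world"]);R=T[:3,:3]
    p=np.c_[np.atleast_2d(uv),np.ones(len(np.atleast_2d(uv)))].astype(float)
    return -R.T@T[:3,3],(np.linalg.inv(K)@p.T).T@R
def plane(n,uv,z):
    o,d=ray(n,uv);return (o+d*((z-o[2])/d[:,2])[:,None])[:,:2]
def pix(n,X):
    c=np.array(C[n]["camera_from_world"])@np.r_[X,1];p=np.array(C[n]["K"])@c[:3];return p[:2]/p[2]
def tri(uvs,uvt):
    (o1,d1),(o2,d2)=ray("scene",uvs),ray("top",uvt)
    d1,d2=d1[0],d2[0];s=np.linalg.lstsq(np.c_[d1,-d2],o2-o1,rcond=None)[0]
    a,b=o1+s[0]*d1,o2+s[1]*d2;return (a+b)/2,np.linalg.norm(a-b)
def blob(img,c,r,thr=75,fill=True):
    "largest bright/coloured blob centred near pixel c: mask"
    m=(img.max(2)>thr).astype(np.uint8);w=np.zeros_like(m);cv2.circle(w,tuple(int(v) for v in c),r,1,-1);m&=w
    cs,_=cv2.findContours(m,cv2.RETR_EXTERNAL,cv2.CHAIN_APPROX_NONE)
    k=max(cs,key=cv2.contourArea);o=np.zeros_like(m);cv2.drawContours(o,[k],-1,1,-1)
    return (o if fill else o&m),k[:,0]
def cen(m):
    y,x=np.nonzero(m);return np.array([x.mean(),y.mean()])
def hue(img,m,col):
    b,g,r=[img[...,i].astype(int) for i in range(3)]
    return m&((r-np.maximum(b,g)>40) if col=="r" else (b-r>50)).astype(np.uint8)
def axis(P):
    c=P.mean(0);v=np.linalg.svd(P-c,full_matrices=False)[2][0];e=(P-c)@v;f=(P-c)@[-v[1],v[0]]
    return c,v,(e.min(),e.max()),(f.min(),f.max())
E
cat > m.py <<'E'
from h import *
I={n:manip.snapshot(n) for n in C}
big={}
PL={"red_plate":((360,288),(423,222),45,160),"blue_plate":((276,185),(265,213),38,160),"bottle_plate":((305,215),(322,213),27,160),"brush_plate":((298,146),(219,158),33,160)}
for k,(s,t,r,th) in PL.items():
    o={}
    for n,c in(("scene",s),("top",t)):
        m,ct=blob(I[n],c,r,th);o[n]=cen(m)
        (cx,cy),wh,a=cv2.minAreaRect(plane(n,ct,.004).astype(np.float32))
        a=a if wh[0]>wh[1] else a+90
        print(k,n,np.round([cx,cy],4),"size",np.round(wh,3),"ang %.1f"%a)
    X,e=tri(o["scene"],o["top"]);print("   tri",np.round(X,4),"gap %.4f"%e)
TL={"cutters":((330,246),(368,216),30,"r",.006),"pliers":((389,220),(368,150),30,"b",.006),"brush":((360,185),(315,144),28,None,.016)}
for k,(s,t,r,col,z) in TL.items():
    o={};h={}
    for n,c in(("scene",s),("top",t)):
        m,ct=blob(I[n],c,r,60,False);o[n]=cen(m)
        y,x=np.nonzero(m);P=plane(n,np.c_[x,y],z);c0,v,e,f=axis(P)
        if col:
            h[n]=cen(hue(I[n],m,col));q=plane(n,h[n],z)[0]
            if (q-c0)@v<0:v=-v;e=(-e[1],-e[0]);f=(-f[1],-f[0])
        mid=c0+v*(e[0]+e[1])/2
        print(k,n,"centroid",np.round(c0,4),"mid",np.round(mid,4),"len %.3f wid %.3f"%(e[1]-e[0],f[1]-f[0]),"ang %.1f"%np.degrees(np.arctan2(v[1],v[0])))
    q=h or o;X,e=tri(q["scene"],q["top"]);print("   tri",np.round(X,4),"gap %.4f"%e)
I2=[cv2.resize(I[n][c[1]-40:c[1]+40,c[0]-65:c[0]+65],None,fx=6,fy=6,interpolation=cv2.INTER_NEAREST)[:290*2] for n,c in(("top",(270,150)),)]
cv2.imwrite("pics/crop1.png",I2[0])
E
python3 m.py
```

```text
red_plate scene [ 0.4204 -0.3085] size [0.079 0.162] ang 174.4
red_plate top [ 0.4198 -0.3113] size [0.075 0.159] ang 174.4
   tri [ 0.4178 -0.3104  0.0054] gap 0.0014
blue_plate scene [0.4604 0.1594] size [0.081 0.162] ang 176.4
blue_plate top [0.4603 0.1552] size [0.075 0.159] ang 176.5
   tri [0.4578 0.1554 0.0065] gap 0.0019
bottle_plate scene [ 0.456  -0.0082] size [0.094 0.093] ang 80.4
bottle_plate top [ 0.4557 -0.0116] size [0.089 0.089] ang 170.4
   tri [ 0.4544 -0.0114  0.0062] gap 0.0010
brush_plate scene [0.6327 0.303 ] size [0.062 0.152] ang 164.7
brush_plate top [0.6315 0.2985] size [0.055 0.149] ang 164.7
   tri [0.6286 0.2981 0.0077] gap 0.0017
cutters scene centroid [ 0.4389 -0.1471] mid [ 0.447  -0.1499] len 0.146 wid 0.062 ang 161.3
cutters top centroid [ 0.4384 -0.1522] mid [ 0.4468 -0.1551] len 0.143 wid 0.052 ang 160.9
   tri [ 0.4219 -0.1459  0.0105] gap 0.0016
pliers scene centroid [ 0.6425 -0.1569] mid [ 0.6518 -0.1596] len 0.150 wid 0.063 ang 164.2
pliers top centroid [ 0.6419 -0.1624] mid [ 0.6501 -0.1648] len 0.144 wid 0.052 ang 163.3
   tri [ 0.6242 -0.1572  0.012 ] gap 0.0019
brush scene centroid [ 6.636e-01 -3.000e-04] mid [6.656e-01 2.000e-04] len 0.139 wid 0.047 ang -167.1
brush top centroid [0.6668 0.0022] mid [0.6677 0.0023] len 0.128 wid 0.032 ang -169.0
   tri [0.6669 0.0025 0.0127] gap 0.0018
```

View pics/crop1.png

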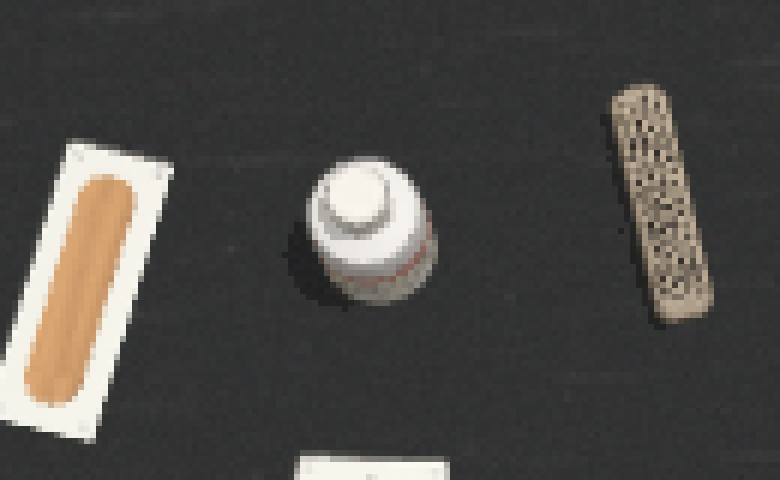

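The crop shows the brush plate with its strip, the bottle leaning outward from perspective with its cap at about (264.7,142.7) in the full frame, and the brush with its bristles up. Next I measure the painted marks and the bottle, plus the move targets.

```bash
cat > m2.py <<'E'
from h import *
I={n:manip.snapshot(n) for n in C}
PL={"red":((360,288),(423,222),45),"blue":((276,185),(265,213),38),"strip":((298,146),(219,158),33),"rings":((305,215),(322,213),27)}
for k,(s,t,r) in PL.items():
    o={}
    for n,c in(("scene",s),("top",t)):
        m,_=blob(I[n],c,r,160);m=cv2.erode(m,np.ones((5,5),np.uint8))
        im=I[n].astype(int);d=im.max(2)-im.min(2)
        s_=m&((d>45)|(im.max(2)<185)).astype(np.uint8)
        if k in("red","blue"):
            nn,l,st,_=cv2.connectedComponentsWithStats(s_);s_=(l==1+st[1:,4].argmax()).astype(np.uint8)
        if k=="rings":
            s_=m&(d>30).astype(np.uint8);cs=cv2.findContours(s_,0,1)[0];P=plane(n,cv2.convexHull(max(cs,key=len))[:,0],.004)
            E=cv2.fitEllipse(P.astype(np.float32));print(k,n,np.round(E[0],4),np.round(E[1],4));o[n]=cen(s_);continue
        y,x=np.nonzero(s_);P=plane(n,np.c_[x,y],.004);c0,v,e,f=axis(P);v=v if v[0]<0 else -v
        mid=c0+v*((P-c0)@v).min()/2+v*((P-c0)@v).max()/2;o[n]=cen(s_)
        print(k,n,"centroid",np.round(c0,4),"mid",np.round(mid,4),"len %.3f wid %.3f"%(e[1]-e[0],f[1]-f[0]),"ang %.1f"%np.degrees(np.arctan2(v[1],v[0])))
    X,e=tri(o["scene"],o["top"]);print("   tri",np.round(X,4))
print("cams",[np.round(ray(n,[0,0])[0],3).tolist() for n in C])
m,k=blob(I["top"],(267,150),18,70,False);print("bottle top-view bbox",cv2.boundingRect(k))
m,k=blob(I["scene"],(328,157),20,70,False);print("bottle scene bbox",cv2.boundingRect(k))
a=I["scene"][135:180,303:353];b=I["top"][125:170,242:292]
cv2.imwrite("pics/bot.png",cv2.resize(np.hstack([a,b]),None,fx=8,fy=8,interpolation=cv2.INTER_NEAREST))
E
python3 m2.py
```

```text
red scene centroid [ 0.407  -0.3062] mid [ 0.419  -0.3073] len 0.136 wid 0.051 ang 175.2
red top centroid [ 0.3916 -0.3252] mid [ 0.3914 -0.3252] len 0.080 wid 0.020 ang 179.4
   tri [ 0.3919 -0.3195  0.0266]
blue scene centroid [0.4455 0.1616] mid [0.45   0.1613] len 0.112 wid 0.046 ang 176.3
blue top centroid [0.4344 0.1733] mid [0.4338 0.1734] len 0.081 wid 0.018 ang 171.7
   tri [ 0.4417  0.1708 -0.0017]
strip scene centroid [0.6336 0.3054] mid [0.6338 0.3053] len 0.121 wid 0.030 ang 164.4
strip top centroid [0.6318 0.2991] mid [0.6318 0.2991] len 0.122 wid 0.030 ang 165.0
   tri [0.6293 0.2977 0.0101]
rings scene [ 0.4565 -0.0063] [0.0622 0.0628]
rings top [ 0.4559 -0.0115] [0.0626 0.063 ]
   tri [ 0.4548 -0.0112  0.0069]
cams [[-0.139, -0.917, 0.994], [0.309, 0.01, 1.09]]
bottle top-view bbox (256, 136, 22, 25)
bottle scene bbox (310, 140, 28, 32)
```

View pics/bot.png

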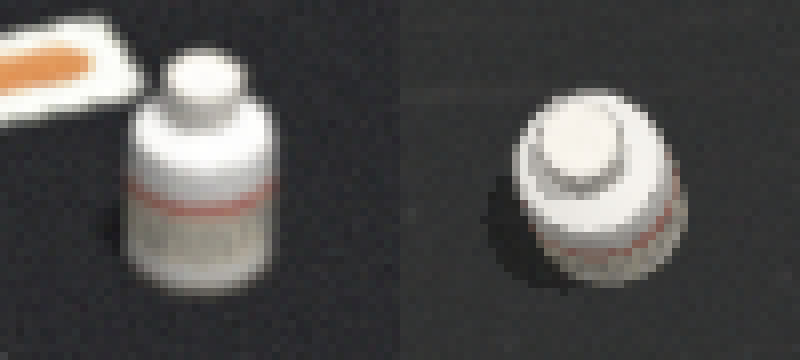

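The bottle crops show the cap-top centre at about scene (328.4,143.3) and top (264.7,142.1). The base centre in the scene view is about (328,169.5).

```bash
cat > m3.py <<'E'
from h import *
print("cap tri",*map(lambda v:np.round(v,4),tri([328.0,143.2],[264.4,141.7])),"top plane .088",np.round(plane("top",[264.4,141.7],.088),4),"scene",np.round(plane("scene",[328.0,143.2],.088),4))
I=manip.snapshot("top")
for k,c,r,col,z in(("red mark",(423,222),33,"r",.004),("blue mark",(265,213),33,"b",.004),("cutters",(368,216),30,"r",.009),("pliers",(368,150),30,"b",.009)):
    w=np.zeros(I.shape[:2],np.uint8);cv2.circle(w,c,r,1,-1)
    b,g,rr=[I[...,i].astype(int) for i in range(3)]
    d=np.clip((rr-np.maximum(b,g)) if col=="r" else (b-rr),0,None)*w;d=np.where(d>25,d,0)
    y,x=np.nonzero(d);P=plane("top",np.c_[x,y],z);W=d[y,x]/d.sum();c0=W@P;cov=((P-c0)*W[:,None]).T@(P-c0)
    wv,v=np.linalg.eigh(cov);v=v[:,1];v=v if v[0]<0 else -v;e=(P-c0)@v;f=(P-c0)@[-v[1],v[0]]
    print(k,"colour centroid",np.round(c0,4),"ang %.1f"%np.degrees(np.arctan2(v[1],v[0])),"along",np.round([e.min(),e.max()],4),"across",np.round([f.min(),f.max()],4))
E
python3 m3.py
```

```text
cap tri [0.6469 0.1445 0.0971] 0.0017 top plane .088 [[0.6508 0.1454]] scene [[0.654  0.1555]]
red mark colour centroid [ 0.3922 -0.3086] ang 173.0 along [-0.0408  0.0421] across [-0.024  0.025]
blue mark colour centroid [0.4326 0.1573] ang 177.3 along [-0.0405  0.0403] across [-0.025   0.0253]
cutters colour centroid [ 0.423 -0.147] ang 161.0 along [-0.0479  0.0466] across [-0.0262  0.0258]
pliers colour centroid [ 0.6263 -0.158 ] ang 163.2 along [-0.0492  0.0479] across [-0.0259  0.025 ]
```

```bash
cat > go.py <<'E'
import sys,numpy as np
from scipy.spatial.transform import Rotation as Ro
from station import manip
# usage: go.py x,y,z,yaw ...   yaw = world heading of tool y (deg), modulo 180
s=manip.sense();R=Ro.from_quat(s["tool_rot"]).as_matrix();p=np.array(s["tcp_pos"])
yaw=np.degrees(np.arctan2(R[1,1],R[0,1]));print("t %.2f"%s["t"],"tcp",np.round(p,4),"yaw %.1f"%yaw,"tilt %.2f"%np.degrees(np.arccos(-R[2,2])),"F",np.round(s["force"],1),"gap %.3f"%s["finger_gap"],"grip %.1f"%s["gripper_force"])
for a in sys.argv[1:]:
    x,y,z,w=map(float,a.split(","))
    d=(w-yaw+90)%180-90;yaw+=d
    c,q=np.cos(np.radians(yaw)),np.sin(np.radians(yaw))
    ty=np.array([c,q,0]);tz=np.array([0,0,-1.]);tx=np.cross(ty,tz)
    v=np.array([x,y,z])-p;p=p+v
    L=np.array([tx@v,ty@v,tz@v]);n=max(1,int(np.ceil(abs(np.linalg.norm(L))/.038)))
    print("turn wz",round(-d,2),"total",np.round(L,4),"| rows",n,"each",np.round(L/n,4))
E
python3 go.py .45,.18,.25,71 .4222,-.1467,.1,71
```

```text
t 0.35 tcp [0.2076 0.5893 0.2501] yaw 70.6 tilt 0.03 F [ 0.2  0.3 -0.4] gap 1.004 grip 0.0
turn wz -0.41 total [-3.625e-01 -3.081e-01  1.000e-04] | rows 13 each [-0.0279 -0.0237  0.    ]
turn wz -0.0 total [-0.0801 -0.318   0.15  ] | rows 10 each [-0.008  -0.0318  0.015 ]
```

Call:
servo_tool([
  [[0,0,-0.4,-0.028,-0.0237,0,1],[0,0,0,-0.028,-0.0237,0,1],[0,0,0,-0.028,-0.0237,0,1],[0,0,0,-0.028,-0.0237,0,1],[0,0,0,-0.028,-0.0237,0,1],[0,0,0,-0.028,-0.0237,0,1],[0,0,0,-0.028,-0.0237,0,1],[0,0,0,-0.028,-0.0237,0,1]],
], squeeze=40)

```text
t: 1.02
tcp_pos: [0.3581, 0.3356, 0.2506]
tool_rot: [0.165, 0.986, 0.0, 0.0]
force: [0.2, 0.1, -0.1]
finger_gap: 1.003
gripper_force: 0.0
```

Call:
servo_tool([
  [[0,0,0,-0.028,-0.0237,0,1],[0,0,0,-0.028,-0.0237,0,1],[0,0,0,-0.028,-0.0237,0,1],[0,0,0,-0.028,-0.0237,0,1],[0,0,0,-0.028,-0.0237,0,1],[0,0,0,-0.008,-0.0318,0.015,0.5],[0,0,0,-0.008,-0.0318,0.015,0.5],[0,0,0,-0.008,-0.0318,0.015,0.5]],
])

```text
t: 1.68
tcp_pos: [0.4433, 0.0798, 0.2052]
tool_rot: [0.165, 0.986, 0.0, 0.001]
force: [0.9, 1.2, 0.3]
finger_gap: 0.752
gripper_force: 0.0
```

Call:
servo_tool([
  [[0,0,0,-0.008,-0.0318,0.015,0.5],[0,0,0,-0.008,-0.0318,0.015,0.5],[0,0,0,-0.008,-0.0318,0.015,0.5],[0,0,0,-0.008,-0.0318,0.015,0.5],[0,0,0,-0.008,-0.0318,0.015,0.5],[0,0,0,-0.008,-0.0318,0.015,0.5],[0,0,0,-0.008,-0.0318,0.015,0.5],[0,0,0,0,0,0,0.5]],
])

```text
t: 2.35
tcp_pos: [0.4243, -0.153, 0.0985]
tool_rot: [0.168, 0.986, -0.001, 0.001]
force: [0.2, 0.5, -0.5]
finger_gap: 0.752
gripper_force: 0.0
```

```bash
python3 go.py .4222,-.1467,.045,71
python3 - <<'E'
from h import *
a=manip.snapshot("scene")[205:285,280:400];b=manip.snapshot("top")[175:255,308:428]
cv2.imwrite("pics/g1.png",cv2.resize(np.hstack([a,b]),(780,260*1)))
E
```

```text
t 2.35 tcp [ 0.4243 -0.153   0.0985] yaw 70.7 tilt 0.14 F [ 0.2  0.5 -0.5] gap 0.752 grip 0.0
turn wz -0.35 total [0.004  0.0052 0.0535] | rows 2 each [0.002  0.0026 0.0268]
```

View pics/g1.png

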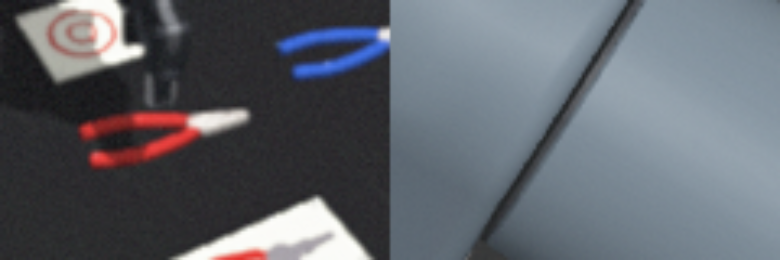

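The top view is blocked by the arm. The scene crop shows the finger above the cutters' handles, near where the two handles meet. I continue down in steps.

Call:
servo_tool([
  [[0,0,-0.3,0.002,0.0036,0.022,0.7],[0,0,0,0.002,0.0036,0.022,0.7],[0,0,0,0,0,0.012,0.7],[0,0,0,0,0,0.008,0.7],[0,0,0,0,0,0.004,0.7],[0,0,0,0,0,0.002,0.7],[0,0,0,0,0,0,0.7]],
])

```text
t: 3.03
tcp_pos: [0.4222, -0.1388, 0.0306]
tool_rot: [0.162, 0.987, -0.0, 0.0]
force: [-0.4, 0.2, -0.3]
finger_gap: 0.853
gripper_force: 0.0
```

```bash
python3 go.py .4222,-.1457,.02,71
python3 - <<'E'
from h import *
a=manip.snapshot("scene")[205:285,280:400]
cv2.imwrite("pics/g2.png",cv2.resize(a,None,fx=5,fy=5))
E
```

```text
t 3.03 tcp [ 0.4222 -0.1388  0.0306] yaw 71.3 tilt 0.04 F [-0.4  0.2 -0.3] gap 0.853 grip 0.0
turn wz 0.34 total [-0.0022 -0.0065  0.0106] | rows 1 each [-0.0022 -0.0065  0.0106]
```

View pics/g2.png

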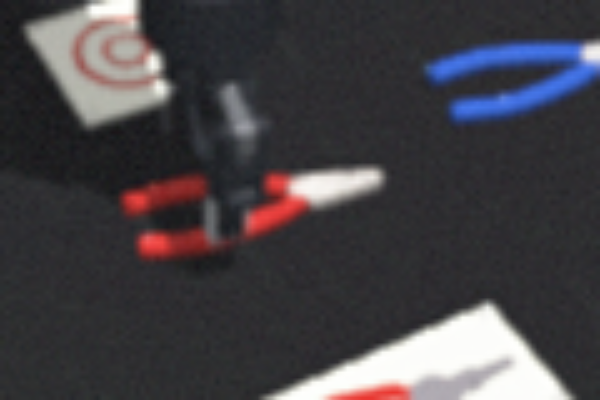

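The crop shows the near finger too close to the near handle, with the TCP 6.5 mm too far in +y. I correct that and lower further.

Call:
servo_tool([
  [[0,0,0,-0.002,-0.0065,0,0.7],[0,0,0,0,0,0,0.7],[0,0,0,0,0,0.004,0.7],[0,0,0,0,0,0.002,0.7],[0,0,0,0,0,0,0.7],[0,0,0,0,0,0,0.7]],
])

```text
t: 3.58
tcp_pos: [0.4214, -0.1459, 0.0241]
tool_rot: [0.163, 0.987, 0.0, -0.0]
force: [-0.2, 0.4, 0.1]
finger_gap: 0.853
gripper_force: 0.0
```

```bash
python3 go.py .4222,-.1457,.02,71
python3 - <<'E'
from h import *
a=manip.snapshot("scene")[205:285,280:400]
cv2.imwrite("pics/g3.png",cv2.resize(a,None,fx=5,fy=5))
E
```

```text
t 3.58 tcp [ 0.4214 -0.1459  0.0241] yaw 71.3 tilt 0.04 F [-0.2  0.4  0.1] gap 0.853 grip 0.0
turn wz 0.28 total [-0.0007  0.0004  0.0041] | rows 1 each [-0.0007  0.0004  0.0041]
```

View pics/g3.png

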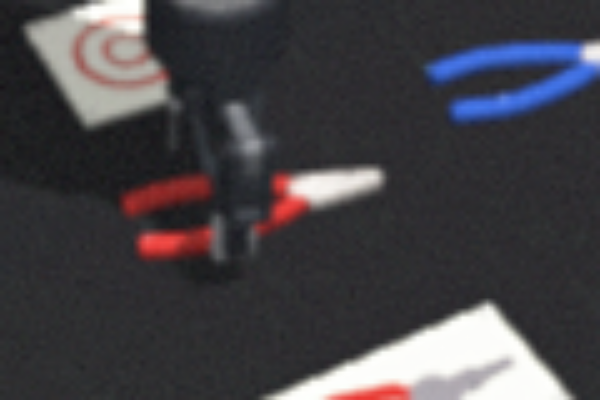

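The near finger now stands outside the near handle. I narrow the jaws and lower gently to find where the tips touch.

Call:
servo_tool([
  [[0,0,0,0,0,0,0.4],[0,0,0,0,0,0,0.35],[0,0,0,0,0,0.002,0.35],[0,0,0,0,0,0.002,0.35],[0,0,0,0,0,0,0.35],[0,0,0,0,0,0,0.35]],
])

```text
t: 4.13
tcp_pos: [0.4215, -0.1458, 0.0201]
tool_rot: [0.163, 0.987, 0.0, -0.0]
force: [-0.4, -1.0, 0.2]
finger_gap: 0.677
gripper_force: 0.0
```

Call:
servo_tool([
  [[0,0,0,0,0,0.002,0.35],[0,0,0,0,0,0,0.35],[0,0,0,0,0,0,0.35]],
])

```text
t: 4.38
tcp_pos: [0.4216, -0.1459, 0.0182]
tool_rot: [0.163, 0.987, 0.0, -0.0]
force: [0.8, -0.7, 0.1]
finger_gap: 0.675
gripper_force: 0.0
```

Call:
servo_tool([
  [[0,0,0,0,0,0.002,0.35],[0,0,0,0,0,0,0.35],[0,0,0,0,0,0,0.35]],
])

```text
t: 4.63
tcp_pos: [0.4216, -0.1459, 0.0162]
tool_rot: [0.163, 0.987, 0.0, -0.0]
force: [0.7, 0.5, -0.5]
finger_gap: 0.674
gripper_force: 0.0
```

Call:
servo_tool([
  [[0,0,0,0,0,0.002,0.35],[0,0,0,0,0,0,0.35],[0,0,0,0,0,0,0.35]],
])

```text
t: 4.88
tcp_pos: [0.4217, -0.146, 0.0146]
tool_rot: [0.163, 0.987, -0.0, 0.0]
force: [0.0, 0.2, 3.8]
finger_gap: 0.677
gripper_force: 2.1
```

Contact is at TCP z ≈ 15 mm with a 57 mm opening. I lift 3 mm and grip.

Call:
servo_tool([
  [[0,0,0,0,0,-0.003,0.35],[0,0,0,0,0,0,0.25],[0,0,0,0,0,0,0.15],[0,0,0,0,0,0,0.05],[0,0,0,0,0,0,-0.1],[0,0,0,0,0,0,-0.1],[0,0,0,0,0,0,-0.1]],
])

```text
t: 5.47
tcp_pos: [0.4217, -0.146, 0.0179]
tool_rot: [0.162, 0.987, -0.0, 0.0]
force: [-0.9, 0.3, 8.2]
finger_gap: 0.563
gripper_force: 39.6
```

Call:
servo_tool([
  [[0,0,0,0,0,-0.02,-0.1],[0,0,0,0,0,-0.03,-0.1],[0,0,0,0,0,-0.03,-0.1],[0,0,0,0,0,0,-0.1],[0,0,0,0,0,0,-0.1]],
])

```text
t: 5.88
tcp_pos: [0.4224, -0.1464, 0.0985]
tool_rot: [0.163, 0.987, -0.001, 0.002]
force: [-1.5, 0.4, -1.7]
finger_gap: 0.558
gripper_force: 41.8
```

```bash
python3 go.py .3953,-.3070,.06,84.4 .3953,-.3070,.022,84.4
python3 - <<'E'
from h import *
a=manip.snapshot("scene")[165:285,250:400]
cv2.imwrite("pics/g4.png",cv2.resize(a,None,fx=4,fy=4))
E
```

```text
t 5.88 tcp [ 0.4224 -0.1464  0.0985] yaw 71.3 tilt 0.21 F [-1.5  0.4 -1.7] gap 0.558 grip 41.8
turn wz -13.1 total [ 0.0113 -0.1625  0.0385] | rows 5 each [ 0.0023 -0.0325  0.0077]
turn wz -0.0 total [0.    0.    0.038] | rows 1 each [0.    0.    0.038]
```

View pics/g4.png

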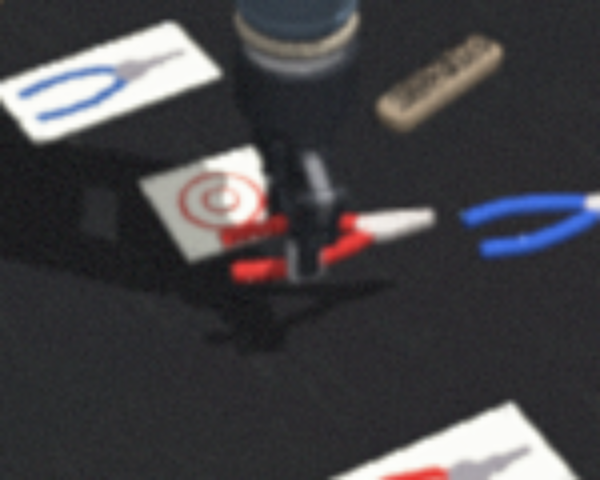

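The cutters are held level. On to the red plate.

Call:
servo_tool([
  [[0,0,-6.55,0,0,0,-0.1],[0,0,-6.55,0,0,0,-0.1],[0,0,0,0.0023,-0.0325,0.004,-0.1],[0,0,0,0.0023,-0.0325,0.005,-0.1],[0,0,0,0.0023,-0.0325,0.01,-0.1],[0,0,0,0.0023,-0.0325,0.01,-0.1],[0,0,0,0.0023,-0.0325,0.01,-0.1],[0,0,0,0,0,0,-0.1]],
])

```text
t: 6.6
tcp_pos: [0.3941, -0.3127, 0.0554]
tool_rot: [0.051, 0.999, -0.001, 0.001]
force: [1.2, -1.1, -1.3]
finger_gap: 0.558
gripper_force: 41.8
```

Call:
servo_tool([
  [[0,0,0,0,0,0,-0.1],[0,0,0,0,0,0,-0.1]],
])

```text
t: 6.77
tcp_pos: [0.3931, -0.3051, 0.0568]
tool_rot: [0.049, 0.999, 0.002, -0.002]
force: [0.2, 0.8, -0.3]
finger_gap: 0.557
gripper_force: 41.8
```

```bash
python3 go.py .3953,-.3070,.0225,84.4
python3 - <<'E'
from h import *
a=manip.snapshot("scene")[230:330,295:425]
cv2.imwrite("pics/g5.png",cv2.resize(a,None,fx=5,fy=5))
E
```

```text
t 6.77 tcp [ 0.3931 -0.3051  0.0568] yaw 84.3 tilt 0.27 F [ 0.2  0.8 -0.3] gap 0.557 grip 41.8
turn wz -0.06 total [-0.0024 -0.0017  0.0343] | rows 1 each [-0.0024 -0.0017  0.0343]
```

View pics/g5.png

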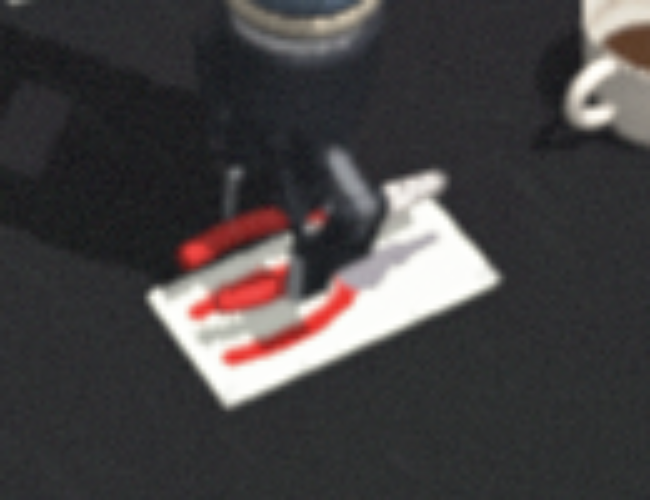

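The cutters hover over the silhouette, aligned with it. I correct the last millimetres and lower.

Call:
servo_tool([
  [[0,0,0,-0.002,-0.0015,0.012,-0.1],[0,0,0,0,0,0.01,-0.1],[0,0,0,0,0,0.005,-0.1],[0,0,0,0,0,0,-0.1],[0,0,0,0,0,0,-0.1]],
])

```text
t: 7.23
tcp_pos: [0.396, -0.3072, 0.031]
tool_rot: [0.048, 0.999, 0.001, -0.001]
force: [-0.7, -0.4, -1.3]
finger_gap: 0.56
gripper_force: 41.8
```

```bash
python3 go.py .3953,-.3070,.0225,84.4
```

```text
t 7.23 tcp [ 0.396  -0.3072  0.031 ] yaw 84.4 tilt 0.09 F [-0.7 -0.4 -1.3] gap 0.560 grip 41.8
turn wz 0.04 total [0.0007 0.0001 0.0085] | rows 1 each [0.0007 0.0001 0.0085]
```

Call:
servo_tool([
  [[0,0,0,0,0,0.004,-0.1],[0,0,0,0,0,0.003,-0.1],[0,0,0,0,0,0.0015,-0.1],[0,0,0,0,0,0,-0.1],[0,0,0,0,0,0,0.2],[0,0,0,0,0,0,0.25],[0,0,0,0,0,0,0.3],[0,0,0,0,0,0,0.4]],
])

```text
t: 7.9
tcp_pos: [0.3962, -0.3084, 0.023]
tool_rot: [0.049, 0.999, -0.0, 0.0]
force: [-0.4, -0.1, -0.2]
finger_gap: 0.702
gripper_force: 0.0
```

Call:
servo_tool([
  [[0,0,0,0,0,-0.02,0.5],[0,0,0,0,0,-0.03,0.6],[0,0,0,0,0,-0.03,0.7],[0,0,0,0,0,-0.03,0.7],[0,0,0,0,0,0,0.7],[0,0,0,0,0,0,0.7]],
])

```text
t: 8.4
tcp_pos: [0.3969, -0.3091, 0.1346]
tool_rot: [0.049, 0.999, -0.002, 0.002]
force: [-0.4, 0.3, -0.0]
finger_gap: 0.849
gripper_force: 0.0
```

```bash
python3 go.py .625,-.1560,.08,73.3
```

```text
t 8.40 tcp [ 0.3969 -0.3091  0.1346] yaw 84.4 tilt 0.27 F [-0.4  0.3 -0. ] gap 0.849 grip 0.0
turn wz 11.09 total [-0.1745  0.2122  0.0546] | rows 8 each [-0.0218  0.0265  0.0068]
```

Call:
servo_tool([
  [[0,0,5.5,0,0,0,0.7],[0,0,5.6,0,0,0,0.7],[0,0,0,-0.0218,0.0265,0,0.7],[0,0,0,-0.0218,0.0265,0,0.7],[0,0,0,-0.0218,0.0265,0,0.7],[0,0,0,-0.0218,0.0265,0,0.7],[0,0,0,-0.0218,0.0265,0,0.7],[0,0,0,-0.0218,0.0265,0,0.7]],
])

```text
t: 9.07
tcp_pos: [0.5673, -0.1919, 0.1309]
tool_rot: [0.145, 0.989, 0.001, -0.002]
force: [0.0, -0.7, 0.5]
finger_gap: 0.852
gripper_force: 0.0
```

Call:
servo_tool([
  [[0,0,0,-0.0218,0.0265,0.01,0.7],[0,0,0,-0.0218,0.0265,0.02,0.7],[0,0,0,0,0,0.025,0.7],[0,0,0,0,0,0,0.7],[0,0,0,0,0,0,0.7],[0,0,0,0,0,0,0.7]],
])

```text
t: 9.57
tcp_pos: [0.623, -0.1556, 0.0773]
tool_rot: [0.146, 0.989, 0.0, -0.001]
force: [-0.9, -0.0, -0.6]
finger_gap: 0.852
gripper_force: 0.0
```

```bash
python3 go.py .625,-.1560,.0175,73.3
cat > chk.py <<'E'
from h import *
# offset of a tool lying on its plate, both measured in the top view
import sys
def run(c,col,name):
    I=manip.snapshot("top");m,ct=blob(I,c,45,160)
    (cx,cy),wh,a=cv2.minAreaRect(plane("top",ct,.004).astype(np.float32));a=a if wh[0]>wh[1] else a+90
    print("plate",np.round([cx,cy],4),np.round(wh,3),"%.1f"%a)
    cv2.imwrite(name,cv2.resize(np.hstack([I[c[1]-45:c[1]+45,c[0]-45:c[0]+45],]),None,fx=6,fy=6,interpolation=cv2.INTER_NEAREST))
run((int(sys.argv[1]),int(sys.argv[2])),None,sys.argv[3])
E
python3 chk.py 423 222 pics/p1.png
```

```text
t 9.57 tcp [ 0.623  -0.1556  0.0773] yaw 73.2 tilt 0.13 F [-0.9 -0.  -0.6] gap 0.852 grip 0.0
turn wz -0.05 total [-0.002   0.0002  0.0598] | rows 2 each [-0.001   0.0001  0.0299]
plate [ 0.4193 -0.3112] [0.075 0.158] 174.1
```

View pics/p1.png

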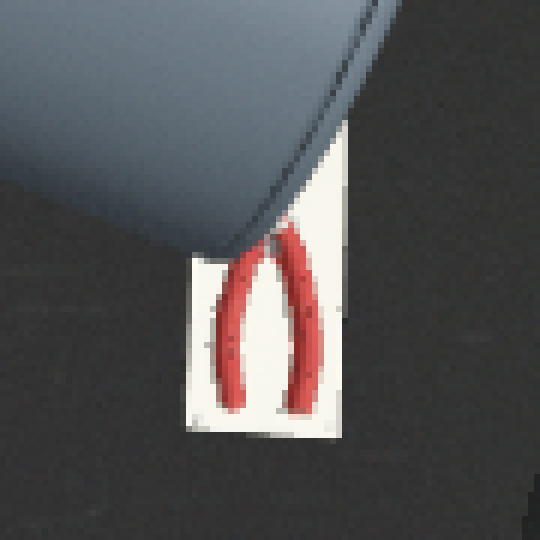

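The cutters lie on the red plate: handle midpoint at about column 268 against 265.5 for the plate, and the end gap is about right. The arm hides the jaws, so I will check again later. Now the pliers.

Call:
servo_tool([
  [[0,0,0,-0.002,0,0.03,0.7],[0,0,0,0,0,0.018,0.7],[0,0,0,0,0,0.006,0.7],[0,0,0,0,0,0.003,0.7],[0,0,0,0,0,0.0025,0.7],[0,0,0,0,0,0,0.6],[0,0,0,0,0,0,0.5]],
])

```text
t: 10.2
tcp_pos: [0.6267, -0.1564, 0.0196]
tool_rot: [0.145, 0.989, -0.0, 0.001]
force: [0.3, 0.5, -0.1]
finger_gap: 0.751
gripper_force: 0.0
```

```bash
python3 go.py .625,-.1560,.0180,73.3
python3 - <<'E'
from h import *
a=manip.snapshot("scene")[165:265,325:455]
cv2.imwrite("pics/g6.png",cv2.resize(a,None,fx=5,fy=5))
E
```

```text
t 10.20 tcp [ 0.6267 -0.1564  0.0196] yaw 73.3 tilt 0.12 F [ 0.3  0.5 -0.1] gap 0.751 grip 0.0
turn wz -0.03 total [ 0.0018 -0.0001  0.0016] | rows 1 each [ 0.0018 -0.0001  0.0016]
```

View pics/g6.png

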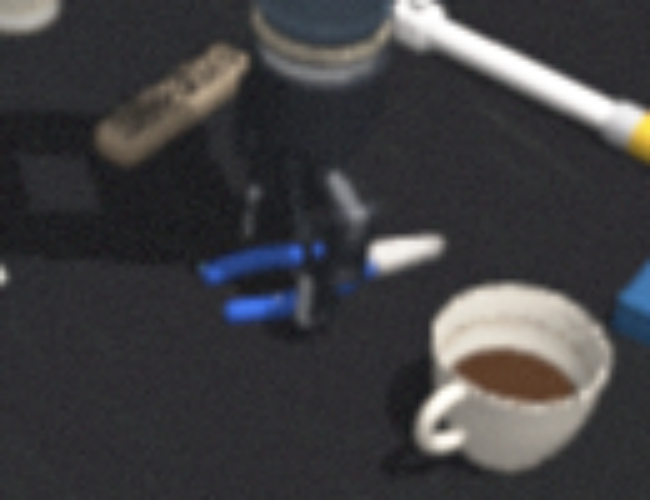

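The near finger stands outside the near handle and clear of the cup. Gripping and lifting.

Call:
servo_tool([
  [[0,0,0,0.0017,0,0.0015,0.4],[0,0,0,0,0,0,0.3],[0,0,0,0,0,0,0.2],[0,0,0,0,0,0,0.05],[0,0,0,0,0,0,-0.1],[0,0,0,0,0,0,-0.1],[0,0,0,0,0,0,-0.1],[0,0,0,0,0,0,-0.1]],
])

```text
t: 10.92
tcp_pos: [0.6243, -0.1555, 0.0176]
tool_rot: [0.145, 0.989, -0.0, -0.0]
force: [-1.7, 0.2, 5.4]
finger_gap: 0.564
gripper_force: 40.6
```

Call:
servo_tool([
  [[0,0,0,0,0,-0.02,-0.1],[0,0,0,0,0,-0.03,-0.1],[0,0,0,0,0,-0.035,-0.1],[0,0,0,0,0,-0.035,-0.1],[0,0,0,0,0,0,-0.1],[0,0,0,0,0,0,-0.1]],
])

```text
t: 11.42
tcp_pos: [0.626, -0.156, 0.1393]
tool_rot: [0.145, 0.989, -0.001, 0.003]
force: [0.5, -0.3, -1.4]
finger_gap: 0.562
gripper_force: 41.7
```

```bash
python3 go.py .4354,.1572,.14,86.5 .4354,.1572,.06,86.5
```

```text
t 11.42 tcp [ 0.626  -0.156   0.1393] yaw 73.3 tilt 0.33 F [ 0.5 -0.3 -1.4] gap 0.562 grip 41.7
turn wz -13.2 total [ 0.2094  0.301  -0.0007] | rows 10 each [ 0.0209  0.0301 -0.0001]
turn wz -0.0 total [0.   0.   0.08] | rows 3 each [0.     0.     0.0267]
```

Call:
servo_tool([
  [[0,0,-6.6,0,0,0,-0.1],[0,0,-6.6,0,0,0,-0.1],[0,0,0,0.021,0.0301,0,-0.1],[0,0,0,0.021,0.0301,0,-0.1],[0,0,0,0.021,0.0301,0,-0.1],[0,0,0,0.021,0.0301,0,-0.1],[0,0,0,0.021,0.0301,0,-0.1],[0,0,0,0.021,0.0301,0,-0.1]],
])

```text
t: 12.08
tcp_pos: [0.5072, 0.034, 0.1351]
tool_rot: [0.031, 1.0, 0.0, -0.002]
force: [-0.4, 1.4, -0.1]
finger_gap: 0.562
gripper_force: 41.7
```

Call:
servo_tool([
  [[0,0,0,0.021,0.0301,0,-0.1],[0,0,0,0.021,0.0301,0,-0.1],[0,0,0,0.021,0.0301,0,-0.1],[0,0,0,0.021,0.0301,0.02,-0.1],[0,0,0,0,0,0.03,-0.1],[0,0,0,0,0,0.03,-0.1],[0,0,0,0,0,0,-0.1],[0,0,0,0,0,0,-0.1]],
])

```text
t: 12.75
tcp_pos: [0.4311, 0.1577, 0.0548]
tool_rot: [0.031, 1.0, -0.0, -0.003]
force: [0.5, 0.0, 0.8]
finger_gap: 0.561
gripper_force: 42.0
```

Call:
servo_tool([
  [[0,0,0,0,0,0,-0.1],[0,0,0,0,0,0,-0.1]],
])

```text
t: 12.92
tcp_pos: [0.4343, 0.1575, 0.058]
tool_rot: [0.031, 1.0, 0.0, 0.001]
force: [0.5, -0.4, -0.2]
finger_gap: 0.565
gripper_force: 42.0
```

```bash
python3 go.py .4354,.1572,.0225,86.5
```

```text
t 12.92 tcp [0.4343 0.1575 0.058 ] yaw 86.4 tilt 0.13 F [ 0.5 -0.4 -0.2] gap 0.565 grip 42.0
turn wz -0.06 total [-0.0012 -0.0002  0.0355] | rows 1 each [-0.0012 -0.0002  0.0355]
```

Call:
servo_tool([
  [[0,0,0,-0.001,0,0.015,-0.1],[0,0,0,0,0,0.01,-0.1],[0,0,0,0,0,0.005,-0.1],[0,0,0,0,0,0.003,-0.1],[0,0,0,0,0,0.001,-0.1],[0,0,0,0,0,0,-0.1],[0,0,0,0,0,0,-0.1]],
])

```text
t: 13.5
tcp_pos: [0.4345, 0.1577, 0.0232]
tool_rot: [0.031, 1.0, 0.0, 0.0]
force: [-0.5, 0.2, -1.8]
finger_gap: 0.569
gripper_force: 42.0
```

```bash
python3 go.py .4354,.1572,.0225,86.5
```

```text
t 13.50 tcp [0.4345 0.1577 0.0232] yaw 86.5 tilt 0.03 F [-0.5  0.2 -1.8] gap 0.569 grip 42.0
turn wz -0.01 total [-0.001  -0.0005  0.0007] | rows 1 each [-0.001  -0.0005  0.0007]
```

Call:
servo_tool([
  [[0,0,0,-0.001,0,0.0005,-0.1],[0,0,0,0,0,0,-0.1],[0,0,0,0,0,0,0.2],[0,0,0,0,0,0,0.25],[0,0,0,0,0,0,0.3],[0,0,0,0,0,0,0.4],[0,0,0,0,0,-0.01,0.5],[0,0,0,0,0,-0.03,0.5]],
])

```text
t: 14.17
tcp_pos: [0.4333, 0.1573, 0.0606]
tool_rot: [0.031, 1.0, -0.0, -0.004]
force: [0.2, -0.0, 0.4]
finger_gap: 0.752
gripper_force: 0.0
```

Call:
servo_tool([
  [[0,0,0,0,0,-0.035,0.5],[0,0,0,0,0,-0.035,0.5],[0,0,0,0,0,-0.035,0.5],[0,0,0,0.01,0.035,-0.01,0.5],[0,0,0,0.015,0.035,-0.01,0.5],[0,0,0,0.015,0.035,-0.01,0.5],[0,0,0,0.015,0.035,-0.01,0.5],[0,0,0,0.015,0.035,-0.01,0.5]],
])

```text
t: 14.83
tcp_pos: [0.3749, 0.3378, 0.2189]
tool_rot: [0.031, 1.0, 0.0, 0.0]
force: [0.7, -0.2, -0.4]
finger_gap: 0.75
gripper_force: 0.0
```

Call:
servo_tool([
  [[0,0,0,0.015,0.035,0,0.5],[0,0,0,0.015,0.035,0,0.5],[0,0,0,0.015,0.035,0,0.5],[0,0,0,0.015,0.035,0,0.5],[0,0,0,0.0,0.03,0,0.5],[0,0,0,0,0,0,0.5]],
])

```text
t: 15.33
tcp_pos: [0.3261, 0.5154, 0.2185]
tool_rot: [0.028, 1.0, 0.003, 0.001]
force: [0.8, 0.4, -0.1]
finger_gap: 0.747
gripper_force: 0.0
```

```bash
python3 go.py
cat > chk2.py <<'E'
from h import *
import sys
I=manip.snapshot("top");K=("red",(423,222),"r"),("blue",(265,213),"b")
for k,c,col in K:
    m,ct=blob(I,c,40,160)
    (cx,cy),wh,a=cv2.minAreaRect(plane("top",ct,.004).astype(np.float32));a=a if wh[0]>wh[1] else a+90
    im=I.astype(int);d=im.max(2)-im.min(2);mm=cv2.erode(m,np.ones((5,5),np.uint8))
    s=mm&((d>40)|(im.max(2)<150)).astype(np.uint8)
    hm=mm&(d>60).astype(np.uint8);y,x=np.nonzero(hm);P=plane("top",np.c_[x,y],.010)
    w=np.radians(a);v=np.array([np.cos(w),np.sin(w)]);u=np.array([-v[1],v[0]]);c0=np.array([cx,cy])
    print(k,"plate",np.round([cx,cy],4),np.round(wh,3),"%.1f"%a,"handles along",np.round([((P-c0)@v).min(),((P-c0)@v).max()],4),"across",np.round([((P-c0)@u).min(),((P-c0)@u).max()],4),"ang %.1f"%(np.degrees(np.arctan2(*axis(P)[1][::-1]))%180))
cv2.imwrite(sys.argv[1],cv2.resize(np.hstack([I[c[1]-38:c[1]+38,c[0]-32:c[0]+32] for _,c,_ in K]),None,fx=6,fy=6,interpolation=cv2.INTER_NEAREST))
E
python3 chk2.py pics/p2.png
```

```text
t 15.33 tcp [0.3261 0.5154 0.2185] yaw 86.7 tilt 0.37 F [ 0.8  0.4 -0.1] gap 0.747 grip 0.0
red plate [ 0.4198 -0.3113] [0.075 0.159] 174.5 handles along [-0.0256  0.0698] across [-0.0253  0.0255] ang 176.4
blue plate [0.4602 0.1552] [0.075 0.159] 176.4 handles along [-0.0245  0.0674] across [-0.0244  0.0238] ang 175.8
```

View pics/p2.png

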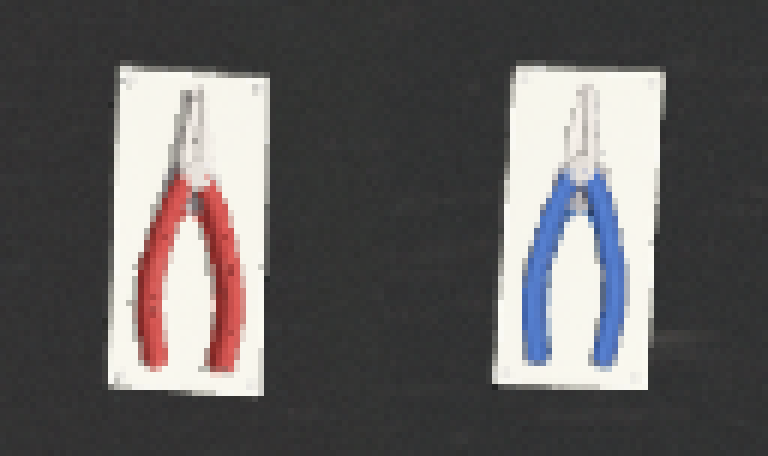

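Both tools lie on their silhouettes, in line and within about 1–2 mm (handle ends at row 367 in the crop). Now the brush.

```bash
python3 go.py .670,.0035,.2,101 .670,.0035,.06,101
```

```text
t 15.38 tcp [0.3259 0.5124 0.218 ] yaw 86.7 tilt 0.12 F [-1.1 -0.1 -0.3] gap 0.751 grip 0.0
turn wz -14.3 total [-0.2406 -0.5652  0.018 ] | rows 17 each [-0.0142 -0.0332  0.0011]
turn wz -0.0 total [-0.    0.    0.14] | rows 4 each [-0.     0.     0.035]
```

Call:
servo_tool([
  [[0,0,-7.15,0,0,0,0.4],[0,0,-7.15,0,0,0,0.4],[0,0,0,-0.0142,-0.0332,0.001,0.4],[0,0,0,-0.0142,-0.0332,0.001,0.4],[0,0,0,-0.0142,-0.0332,0.001,0.4],[0,0,0,-0.0142,-0.0332,0.001,0.4],[0,0,0,-0.0142,-0.0332,0.001,0.4],[0,0,0,-0.0142,-0.0332,0.001,0.4]],
])

```text
t: 16.05
tcp_pos: [0.4475, 0.3272, 0.2118]
tool_rot: [-0.094, 0.996, -0.0, -0.001]
force: [0.6, 0.1, -0.3]
finger_gap: 0.701
gripper_force: 0.0
```

Call:
servo_tool([
  [[0,0,0,-0.0142,-0.0332,0.001,0.4],[0,0,0,-0.0142,-0.0332,0.001,0.4],[0,0,0,-0.0142,-0.0332,0.001,0.4],[0,0,0,-0.0142,-0.0332,0.001,0.4],[0,0,0,-0.0142,-0.0332,0.001,0.4],[0,0,0,-0.0142,-0.0332,0.001,0.4],[0,0,0,-0.0142,-0.0332,0.001,0.4],[0,0,0,-0.0142,-0.0332,0.001,0.4]],
])

```text
t: 16.72
tcp_pos: [0.6083, 0.0877, 0.2037]
tool_rot: [-0.093, 0.996, -0.0, -0.001]
force: [0.4, 1.0, -0.1]
finger_gap: 0.698
gripper_force: 0.0
```

Call:
servo_tool([
  [[0,0,0,-0.0142,-0.0332,0.001,0.4],[0,0,0,0,0,0.035,0.4],[0,0,0,0,0,0.035,0.4],[0,0,0,0,0,0.035,0.4],[0,0,0,0,0,0.03,0.4],[0,0,0,0,0,0,0.4],[0,0,0,0,0,0,0.4],[0,0,0,0,0,0,0.4]],
])

```text
t: 17.38
tcp_pos: [0.6298, 0.06, 0.0691]
tool_rot: [-0.094, 0.996, -0.0, 0.001]
force: [0.8, -0.1, 1.0]
finger_gap: 0.699
gripper_force: 0.0
```

```bash
python3 go.py .670,.0035,.021,101
```

```text
t 17.38 tcp [0.6298 0.06   0.0691] yaw 100.8 tilt 0.12 F [ 0.8 -0.1  1. ] gap 0.699 grip 0.0
turn wz -0.24 total [-0.0287 -0.0632  0.0481] | rows 3 each [-0.0096 -0.0211  0.016 ]
```

Some rows fell short; I make up the remaining distance.

Call:
servo_tool([
  [[0,0,-0.2,-0.0096,-0.0211,0,0.4],[0,0,0,-0.0096,-0.0211,0,0.4],[0,0,0,-0.0096,-0.0211,0,0.4],[0,0,0,0,0,0,0.4],[0,0,0,0,0,0,0.4],[0,0,0,0,0,0,0.4]],
])

```text
t: 17.88
tcp_pos: [0.6697, 0.0041, 0.0695]
tool_rot: [-0.096, 0.995, -0.0, 0.001]
force: [-0.3, -0.1, -0.9]
finger_gap: 0.7
gripper_force: 0.0
```

```bash
python3 go.py .670,.0035,.021,101;  python3 - <<'E'
from h import *
I=manip.snapshot("scene")
a=I[135:215,310:430]
cv2.imwrite("pics/g7.png",cv2.resize(a,None,fx=6,fy=6))
E
```

```text
t 17.88 tcp [0.6697 0.0041 0.0695] yaw 101.0 tilt 0.12 F [-0.3 -0.1 -0.9] gap 0.700 grip 0.0
turn wz -0.03 total [-0.0002 -0.0007  0.0485] | rows 2 each [-0.0001 -0.0003  0.0243]
```

View pics/g7.png

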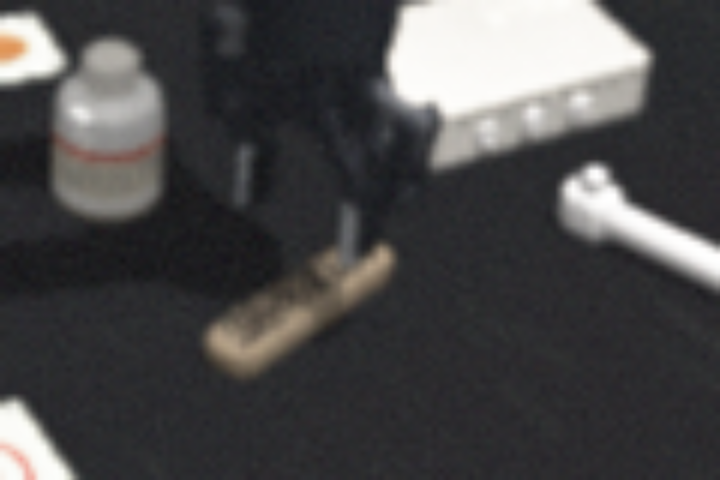

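The fingers straddle the brush, which is still in place, and the bottle is clear. Descend, grip and lift.

Call:
servo_tool([
  [[0,0,0,0,-0.0005,0.025,0.4],[0,0,0,0,0,0.015,0.4],[0,0,0,0,0,0.006,0.4],[0,0,0,0,0,0.002,0.2],[0,0,0,0,0,0,0],[0,0,0,0,0,0,-0.1],[0,0,0,0,0,0,-0.2],[0,0,0,0,0,0,-0.3]],
], squeeze=30)

```text
t: 18.6
tcp_pos: [0.6702, 0.0034, 0.0203]
tool_rot: [-0.096, 0.995, -0.0, 0.001]
force: [-0.1, -0.3, 0.0]
finger_gap: 0.352
gripper_force: 2.1
```

Call:
servo_tool([
  [[0,0,0,0,0,0,-0.5],[0,0,0,0,0,0,-0.5],[0,0,0,0,0,0,-0.5],[0,0,0,0,0,0,-0.5]],
])

```text
t: 18.93
tcp_pos: [0.6702, 0.0034, 0.0204]
tool_rot: [-0.096, 0.995, -0.0, 0.001]
force: [-0.3, 0.6, 5.8]
finger_gap: 0.345
gripper_force: 31.1
```

Call:
servo_tool([
  [[0,0,0,0,0,-0.02,-0.5],[0,0,0,0,0,-0.03,-0.5],[0,0,0,0,0,-0.035,-0.5],[0,0,0,0,0,-0.035,-0.5],[0,0,0,0,0,-0.03,-0.5],[0,0,0,0,0,0,-0.5],[0,0,0,0,0,0,-0.5]],
])

```text
t: 19.52
tcp_pos: [0.6705, 0.0033, 0.1714]
tool_rot: [-0.096, 0.995, -0.001, 0.002]
force: [0.1, -0.6, -0.7]
finger_gap: 0.339
gripper_force: 30.5
```

```bash
python3 go.py .6318,.3001,.16,74.9 .6318,.3001,.06,74.9
```

```text
t 19.52 tcp [0.6705 0.0033 0.1714] yaw 101.0 tilt 0.24 F [ 0.1 -0.6 -0.7] gap 0.339 grip 30.5
turn wz 26.09 total [0.1147 0.2765 0.0114] | rows 8 each [0.0143 0.0346 0.0014]
turn wz -0.0 total [0.  0.  0.1] | rows 3 each [0.     0.     0.0333]
```

Call:
servo_tool([
  [[0,0,6.5,0,0,0,-0.5],[0,0,6.5,0,0,0,-0.5],[0,0,6.5,0,0,0,-0.5],[0,0,6.6,0,0,0,-0.5],[0,0,0,0.0143,0.0346,0,-0.5],[0,0,0,0.0143,0.0346,0,-0.5],[0,0,0,0.0143,0.0346,0,-0.5],[0,0,0,0.0143,0.0346,0,-0.5]],
])

```text
t: 20.18
tcp_pos: [0.6483, 0.1529, 0.1664]
tool_rot: [0.132, 0.991, -0.001, -0.003]
force: [0.7, 0.5, -0.5]
finger_gap: 0.342
gripper_force: 30.5
```

Call:
servo_tool([
  [[0,0,0,0.0143,0.0346,0,-0.5],[0,0,0,0.0143,0.0346,0,-0.5],[0,0,0,0.0143,0.0346,0,-0.5],[0,0,0,0.0143,0.0346,0,-0.5],[0,0,0,0,0,0,-0.5],[0,0,0,0,0,0,-0.5],[0,0,0,0,0,0,-0.5]],
])

```text
t: 20.77
tcp_pos: [0.6299, 0.3001, 0.167]
tool_rot: [0.131, 0.991, -0.001, -0.002]
force: [0.0, 0.5, -1.2]
finger_gap: 0.344
gripper_force: 30.5
```

```bash
python3 go.py .6318,.3001,.06,74.9
```

```text
t 20.77 tcp [0.6299 0.3001 0.167 ] yaw 74.9 tilt 0.25 F [ 0.   0.5 -1.2] gap 0.344 grip 30.5
turn wz 0.04 total [-0.0019  0.0005  0.107 ] | rows 3 each [-0.0006  0.0002  0.0357]
```

Next I lower to about 5 mm above the plate (underside = TCP − 20.4 mm, so place at z ≈ 25).

Call:
servo_tool([
  [[0,0,0,-0.0015,0,0.035,-0.5],[0,0,0,0,0,0.035,-0.5],[0,0,0,0,0,0.03,-0.5],[0,0,0,0,0,0.025,-0.5],[0,0,0,0,0,0.01,-0.5],[0,0,0,0,0,0,-0.5],[0,0,0,0,0,0,-0.5],[0,0,0,0,0,0,-0.5]],
])

```text
t: 21.43
tcp_pos: [0.6343, 0.2998, 0.0361]
tool_rot: [0.132, 0.991, 0.001, 0.001]
force: [0.3, 0.1, 0.2]
finger_gap: 0.341
gripper_force: 30.5
```

```bash
python3 go.py .6318,.3001,.025,74.9
```

```text
t 21.43 tcp [0.6343 0.2998 0.0361] yaw 74.8 tilt 0.19 F [0.3 0.1 0.2] gap 0.341 grip 30.5
turn wz -0.07 total [ 0.0025 -0.0004  0.0111] | rows 1 each [ 0.0025 -0.0004  0.0111]
```

Call:
servo_tool([
  [[0,0,0,0.0022,0,0.005,-0.5],[0,0,0,0,0,0.004,-0.5],[0,0,0,0,0,0.0015,-0.5],[0,0,0,0,0,0,-0.5],[0,0,0,0,0,0,-0.5]],
])

```text
t: 21.85
tcp_pos: [0.6307, 0.3009, 0.0243]
tool_rot: [0.131, 0.991, 0.0, 0.0]
force: [-0.8, 0.1, 0.7]
finger_gap: 0.34
gripper_force: 30.7
```

```bash
python3 go.py .6318,.3001,.025,74.9
```

```text
t 21.85 tcp [0.6307 0.3009 0.0243] yaw 74.9 tilt 0.04 F [-0.8  0.1  0.7] gap 0.340 grip 30.7
turn wz 0.01 total [-0.0013 -0.0005 -0.0007] | rows 1 each [-0.0013 -0.0005 -0.0007]
```

Call:
servo_tool([
  [[0,0,0,-0.001,-0.0003,0,-0.5],[0,0,0,0,0,0,-0.5],[0,0,0,0,0,0,-0.2],[0,0,0,0,0,0,-0.1],[0,0,0,0,0,0,0],[0,0,0,0,0,-0.015,0.1],[0,0,0,0,0,-0.035,0.1],[0,0,0,0,0,-0.035,0.2]],
])

```text
t: 22.52
tcp_pos: [0.6302, 0.2996, 0.1086]
tool_rot: [0.132, 0.991, -0.001, -0.002]
force: [0.8, -0.7, 0.7]
finger_gap: 0.601
gripper_force: 0.0
```

Call:
servo_tool([
  [[0,0,0,0,0,-0.035,0.2],[0,0,0,0,0,-0.035,0.2],[0,0,0,0,0,-0.03,0.2],[0,0,0,0.02,-0.03,0,0.4],[0,0,0,0.02,-0.03,0,0.5],[0,0,0,0.02,-0.03,0,0.6],[0,0,0,0.02,-0.03,0,0.7],[0,0,0,0.02,-0.03,0,0.8]],
])

```text
t: 23.18
tcp_pos: [0.4945, 0.1805, 0.2101]
tool_rot: [0.131, 0.991, 0.0, 0.001]
force: [0.4, -0.7, 0.6]
finger_gap: 0.897
gripper_force: 0.0
```

Call:
servo_tool([
  [[0,0,0,0.01,-0.035,0,0.8],[0,0,0,0.01,-0.035,0,0.8],[0,0,0,0.01,-0.035,0,0.8],[0,0,0,0.01,-0.035,0,0.8],[0,0,0,0,-0.035,0,0.8],[0,0,0,0,-0.035,0,0.8],[0,0,0,0,0,0,0.8],[0,0,0,0,0,0,0.8]],
])

```text
t: 23.85
tcp_pos: [0.4026, -0.0126, 0.2098]
tool_rot: [0.134, 0.991, -0.0, 0.001]
force: [-0.6, 0.0, -0.4]
finger_gap: 0.903
gripper_force: 0.0
```

```bash
python3 go.py;  python3 - <<'E'
from h import *
I=manip.snapshot("top");S=manip.snapshot("scene")
im=I.astype(int)
m,ct=blob(I,(219,158),36,160)
(cx,cy),wh,a=cv2.minAreaRect(plane("top",ct,.004).astype(np.float32));a=a if wh[0]>wh[1] else a+90
c0=np.array([cx,cy]);w=np.radians(a);v=np.array([np.cos(w),np.sin(w)]);u=np.array([-v[1],v[0]])
s=cv2.erode(m,np.ones((3,3),np.uint8))&(im.max(2)<205).astype(np.uint8)
n,l,st,_=cv2.connectedComponentsWithStats(s);s=l==1+st[1:,4].argmax()
y,x=np.nonzero(s)
print("plate",c0.round(4),np.round(wh,3),"%.1f"%a)
for z in(.004,.02):
    P=plane("top",np.c_[x,y],z);d=P-c0;print("brush z",z,"along",np.round([(d@v).min(),(d@v).max()],4),"across",np.round([(d@u).min(),(d@u).max()],4),"ang %.1f"%(np.degrees(np.arctan2(*axis(P)[1][::-1]))%180))
A=cv2.resize(I[110:200,190:300],None,fx=7,fy=6,interpolation=cv2.INTER_NEAREST)
cv2.imwrite("pics/p3.png",A)
E
```

```text
t 23.85 tcp [ 0.4026 -0.0126  0.2098] yaw 74.6 tilt 0.11 F [-0.6  0.  -0.4] gap 0.903 grip 0.0
plate [0.6315 0.2985] [0.055 0.149] 164.7
brush z 0.004 along [-0.0629  0.0662] across [-0.0216  0.0146] ang 165.1
brush z 0.02 along [-0.0585  0.0687] across [-0.0159  0.0197] ang 165.1
```

View pics/p3.png

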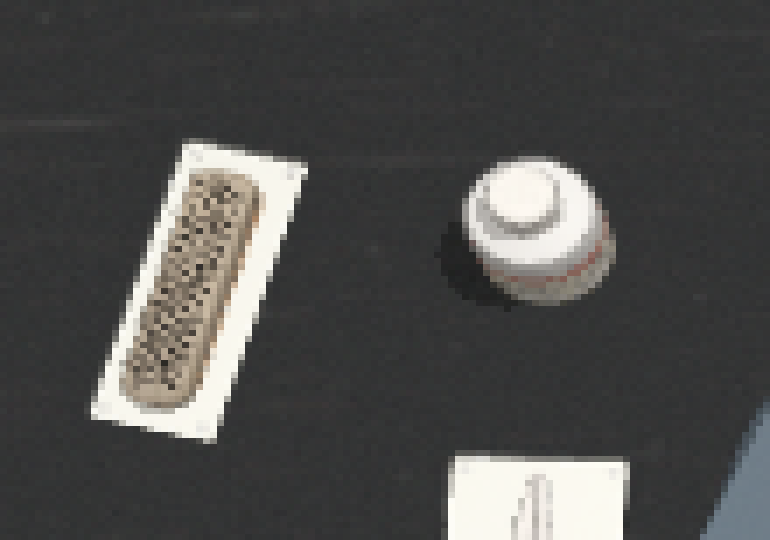

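The brush lies bristles up along its strip but looks 2–4 mm short towards the robot, and a thin orange sliver shows on its right side. I separate tan from orange numerically, and re-measure the bottle.

```bash
cat > br.py <<'E'
from h import *
c0=np.array([.6315,.2985]);w=np.radians(164.8);v=np.array([np.cos(w),np.sin(w)]);u=np.array([-v[1],v[0]])
I=manip.snapshot("top");im=I.astype(int);m,_=blob(I,(219,158),36,160);m=cv2.erode(m,np.ones((3,3),np.uint8))
sat=im.max(2)-im.min(2);rb=im[...,2]-im[...,0]
tan=(m>0)&(im.max(2)<205)&(rb<65);org=(m>0)&(rb>=65)
for k,q in(("tan",tan),("orange",org)):
    y,x=np.nonzero(q)
    if len(x)<1: print(k,0);continue
    for z in(.004,.02):
        d=plane("top",np.c_[x,y],z)-c0;a,b=d@v,d@u
        print(k,len(x),z,"along",np.round([*np.percentile(a,[0,1,99,100])],4),"across",np.round(np.percentile(b,[0,2,98,100]),4))
# profile along the strip axis (across=0) and across (along=0), on plane .004
def samp(P):
    px=np.array([pix("top",[*p,.004]) for p in P],np.float32);return cv2.remap(I,px[:,0].reshape(1,-1),px[:,1].reshape(1,-1),cv2.INTER_LINEAR)[0]
for nm,t,f in(("near end",np.arange(.054,.078,.002),lambda s:c0+v*s),("far end",np.arange(-.078,-.05,.002),lambda s:c0+v*s),("right",np.arange(.006,.026,.002),lambda s:c0+u*s),("left",np.arange(-.030,-.010,.002),lambda s:c0+u*s)):
    print(nm,[(round(s*1000),*map(int,p[::-1])) for s,p in zip(t,samp([f(s) for s in t]))])
E
python3 br.py
python3 - <<'E'
from h import *
I=manip.snapshot("top");S=manip.snapshot("scene")
m,k=blob(I,(267,150),18,70,False);print("bottle bbox",cv2.boundingRect(k))
# cap: bright circle in a narrow window; near-base edge
g=I[130:165,252:284].max(2);y,x=np.nonzero(g[:20,:20]>225);print("bright top",x.min()+252,x.max()+252,y.min()+130,y.max()+130,x.mean()+252,y.mean()+130)
pts=k[:,0] if k.ndim==3 else k
bot=pts[pts[:,1]>152];print("lower outline at z=0",np.round(cv2.minEnclosingCircle(plane("top",bot,0).astype(np.float32))[0],4))
for z in(0,.06):print(z,np.round([pix("top",[.651,.146,z]),pix("scene",[.651,.146,z])],1).tolist())
P=plane("top",pts,0)
print("near-most x at z=0: %.4f, right-most y at z=0 %.4f"%(P[:,0].min(),P[:,1].min()), "left-most y at z=.05 %.4f"%plane("top",pts,.05)[:,1].max())
E
```

```text
tan 452 0.004 along [-0.063  -0.061   0.0637  0.0662] across [-0.0217 -0.0196  0.0137  0.0145]
tan 452 0.02 along [-0.0586 -0.0566  0.0662  0.0687] across [-0.016  -0.014   0.0188  0.0197]
orange 1 0.004 along [-0.042 -0.042 -0.042 -0.042] across [0.0134 0.0134 0.0134 0.0134]
orange 1 0.02 along [-0.0379 -0.0379 -0.0379 -0.0379] across [0.0186 0.0186 0.0186 0.0186]
near end [(54, 181, 168, 147), (56, 178, 164, 144), (58, 172, 157, 138), (60, 147, 134, 117), (62, 131, 121, 108), (64, 173, 169, 160), (66, 212, 211, 203), (68, 248, 246, 238), (70, 247, 245, 237), (72, 237, 235, 227), (74, 203, 202, 194), (76, 115, 114, 111)]
far end [(-78, 63, 65, 63), (-76, 116, 116, 111), (-74, 184, 183, 176), (-72, 240, 238, 229), (-70, 247, 245, 236), (-68, 246, 245, 236), (-66, 244, 243, 234), (-64, 222, 216, 203), (-62, 185, 170, 150), (-60, 188, 172, 151), (-58, 193, 178, 157), (-56, 191, 176, 156), (-54, 153, 140, 124), (-52, 125, 114, 100)]
right [(6, 177, 162, 143), (8, 168, 153, 134), (10, 145, 131, 113), (12, 143, 123, 103), (14, 183, 167, 150), (16, 248, 246, 237), (18, 249, 246, 238), (20, 248, 246, 238), (22, 248, 247, 237), (24, 249, 248, 239)]
left [(-30, 75, 75, 73), (-28, 122, 121, 117), (-26, 217, 216, 208), (-24, 247, 245, 236), (-22, 243, 241, 232), (-20, 183, 174, 161), (-18, 142, 130, 113), (-16, 133, 120, 103), (-14, 153, 140, 122), (-12, 164, 150, 131)]
bottle bbox (256, 136, 22, 25)
bright top 257 271 137 149 265.07964601769913 142.6283185840708
lower outline at z=0 [0.6445 0.1479]
0 [[268.1, 150.9], [328.4, 167.2]]
0.06 [[265.5, 144.8], [328.8, 152.2]]
near-most x at z=0: 0.6222, right-most y at z=0 0.1186 left-most y at z=.05 0.1753
```

The brush is within about 2 mm of centre, which is good. The bottle's centre is about (0.650, 0.147).

```bash
python3 go.py .650,.147,.16,75
```

```text
t 24.10 tcp [ 0.4027 -0.0098  0.209 ] yaw 75.0 tilt 0.02 F [0.5 0.4 0.2] gap 0.899 grip 0.0
turn wz 0.02 total [-0.1983  0.2155  0.049 ] | rows 8 each [-0.0248  0.0269  0.0061]
```

Call:
servo_tool([
  [[0,0,0,-0.0248,0.0269,0,1],[0,0,0,-0.0248,0.0269,0,1],[0,0,0,-0.0248,0.0269,0,1],[0,0,0,-0.0248,0.0269,0,1],[0,0,0,-0.0248,0.0269,0,1],[0,0,0,-0.0248,0.0269,0.01,1],[0,0,0,-0.0248,0.0269,0.02,1],[0,0,0,-0.0248,0.0269,0.019,1]],
])

```text
t: 24.77
tcp_pos: [0.6514, 0.1485, 0.1596]
tool_rot: [0.13, 0.992, 0.0, 0.001]
force: [0.4, -0.2, 0.0]
finger_gap: 1.0
gripper_force: 0.0
```

Call:
servo_tool([
  [[0,0,0,0,0,0,1],[0,0,0,0,0,0,1],[0,0,0,0,0,0,1],[0,0,0,0,0,0,1]],
])

```text
t: 25.1
tcp_pos: [0.6492, 0.1455, 0.1607]
tool_rot: [0.131, 0.991, -0.0, 0.0]
force: [-0.2, -0.0, -0.5]
finger_gap: 0.998
gripper_force: 0.0
```

```bash
python3 go.py .650,.147,.046,75
```

```text
t 25.10 tcp [0.6492 0.1455 0.1607] yaw 74.9 tilt 0.01 F [-0.2 -0.  -0.5] gap 0.998 grip 0.0
turn wz -0.06 total [-0.0004  0.0017  0.1147] | rows 4 each [-0.0001  0.0004  0.0287]
```

Call:
servo_tool([
  [[0,0,0,-0.0005,0.0015,0.025,1],[0,0,0,0,0,0.03,1],[0,0,0,0,0,0.03,1],[0,0,0,0,0,0.02,1],[0,0,0,0,0,0.0095,1],[0,0,0,0,0,0,0.8],[0,0,0,0,0,0,0.7],[0,0,0,0,0,0,0.6]],
], squeeze=30)

```text
t: 25.77
tcp_pos: [0.6523, 0.1463, 0.0477]
tool_rot: [0.132, 0.991, 0.0, 0.002]
force: [0.2, 0.6, 1.1]
finger_gap: 0.798
gripper_force: 0.0
```

Call:
servo_tool([
  [[0,0,0,0,0,0,0.5],[0,0,0,0,0,0,0.4],[0,0,0,0,0,0,0.3],[0,0,0,0,0,0,0.1],[0,0,0,0,0,0,0.1],[0,0,0,0,0,0,0.1],[0,0,0,0,0,0,0.1]],
])

```text
t: 26.35
tcp_pos: [0.6519, 0.1468, 0.0471]
tool_rot: [0.131, 0.991, 0.0, 0.001]
force: [-0.6, 0.7, 5.8]
finger_gap: 0.637
gripper_force: 32.1
```

```bash
python3 go.py
```

```text
t 26.35 tcp [0.6519 0.1468 0.0471] yaw 74.9 tilt 0.16 F [-0.6  0.7  5.8] gap 0.637 grip 32.1
```

Call:
servo_tool([
  [[0,0,0,0,0,-0.02,0.1],[0,0,0,0,0,-0.03,0.1],[0,0,0,0,0,-0.03,0.1],[0,0,0,0,0,-0.02,0.1],[0,0,0,0,0,0,0.1],[0,0,0,0,0,0,0.1]],
])

```text
t: 26.85
tcp_pos: [0.6515, 0.1465, 0.1467]
tool_rot: [0.131, 0.991, 0.0, 0.001]
force: [-1.4, -0.4, -2.2]
finger_gap: 0.634
gripper_force: 32.5
```

```bash
python3 go.py .458,-.0107,.147,75
```

```text
t 26.85 tcp [0.6515 0.1465 0.1467] yaw 74.9 tilt 0.16 F [-1.4 -0.4 -2.2] gap 0.634 grip 32.5
turn wz -0.1 total [ 0.1462 -0.2019 -0.0003] | rows 7 each [ 0.0209 -0.0288 -0.    ]
```

Call:
servo_tool([
  [[0,0,0,0.0162,-0.0225,0,0.1],[0,0,0,0.0162,-0.0225,0,0.1],[0,0,0,0.0162,-0.0225,0,0.1],[0,0,0,0.0162,-0.0225,0,0.1],[0,0,0,0.0162,-0.0225,0,0.1],[0,0,0,0.0162,-0.0225,0,0.1],[0,0,0,0.0162,-0.0225,0,0.1],[0,0,0,0.0162,-0.0225,0,0.1]],
])

```text
t: 27.52
tcp_pos: [0.4763, 0.0061, 0.1438]
tool_rot: [0.131, 0.991, 0.0, -0.002]
force: [0.2, -0.1, -1.6]
finger_gap: 0.631
gripper_force: 32.5
```

Call:
servo_tool([
  [[0,0,0,0.0162,-0.0225,0,0.1],[0,0,0,0,0,0.025,0.1],[0,0,0,0,0,0.025,0.1],[0,0,0,0,0,0.02,0.1],[0,0,0,0,0,0.01,0.1],[0,0,0,0,0,0,0.1],[0,0,0,0,0,0,0.1],[0,0,0,0,0,0,0.1]],
])

```text
t: 28.18
tcp_pos: [0.4571, -0.011, 0.0652]
tool_rot: [0.131, 0.991, 0.0, -0.001]
force: [0.2, -0.3, -0.6]
finger_gap: 0.634
gripper_force: 32.5
```

```bash
python3 go.py .458,-.0107,.052,75
```

```text
t 28.18 tcp [ 0.4571 -0.011   0.0652] yaw 74.9 tilt 0.06 F [ 0.2 -0.3 -0.6] gap 0.634 grip 32.5
turn wz -0.11 total [-0.0008  0.0005  0.0132] | rows 1 each [-0.0008  0.0005  0.0132]
```

Call:
servo_tool([
  [[0,0,0,-0.0008,0.0005,0.006,0.1],[0,0,0,0,0,0.005,0.1],[0,0,0,0,0,0.0025,0.1],[0,0,0,0,0,0,0.1],[0,0,0,0,0,0,0.1]],
])

```text
t: 28.6
tcp_pos: [0.4582, -0.0108, 0.0519]
tool_rot: [0.131, 0.991, -0.0, -0.0]
force: [-0.4, 0.1, -0.8]
finger_gap: 0.634
gripper_force: 32.5
```

```bash
python3 go.py .458,-.0107,.0512,75
```

```text
t 28.60 tcp [ 0.4582 -0.0108  0.0519] yaw 74.9 tilt 0.01 F [-0.4  0.1 -0.8] gap 0.634 grip 32.5
turn wz -0.11 total [ 0.0002 -0.      0.0007] | rows 1 each [ 0.0002 -0.      0.0007]
```

Call:
servo_tool([
  [[0,0,0,0,0,0.001,0.1],[0,0,0,0,0,0,0.1],[0,0,0,0,0,0,0.4],[0,0,0,0,0,0,0.6],[0,0,0,0,0,0,0.8],[0,0,0,0,0,0,1],[0,0,0,0,0,0,1],[0,0,0,0,0,-0.015,1]],
])

```text
t: 29.27
tcp_pos: [0.4571, -0.0106, 0.0645]
tool_rot: [0.132, 0.991, 0.0, -0.002]
force: [0.4, 0.4, 0.7]
finger_gap: 0.999
gripper_force: 0.0
```

Call:
servo_tool([
  [[0,0,0,0,0,-0.03,1],[0,0,0,0,0,-0.035,1],[0,0,0,0,0,-0.035,1],[0,0,0,0,0,-0.035,1],[0,0,0,0,0,-0.02,1],[0,0,0,0,0.03,0,1],[0,0,0,0,0.035,0,1],[0,0,0,0,0.035,0,1]],
])

```text
t: 29.93
tcp_pos: [0.4847, 0.0863, 0.2218]
tool_rot: [0.133, 0.991, 0.0, 0.001]
force: [0.1, 0.5, -0.3]
finger_gap: 1.0
gripper_force: 0.0
```

Call:
servo_tool([
  [[0,0,0,0,0.035,0,1],[0,0,0,0,0.035,0,1],[0,0,0,0,0.035,0,1],[0,0,0,0,0.035,0,1],[0,0,0,0,0.035,0,1],[0,0,0,0,0.035,0,1],[0,0,0,0,0.035,0,1],[0,0,0,0,0.035,0,1]],
])

```text
t: 30.6
tcp_pos: [0.557, 0.3577, 0.2206]
tool_rot: [0.131, 0.991, -0.0, -0.0]
force: [0.1, -0.1, 0.7]
finger_gap: 1.002
gripper_force: 0.0
```

Call:
servo_tool([
  [[0,0,0,0.02,0.025,0,1],[0,0,0,0.02,0.02,0,1],[0,0,0,0.02,0.02,0,1],[0,0,0,0,0,0,1],[0,0,0,0,0,0,1],[0,0,0,0,0,0,1]],
])

```text
t: 31.1
tcp_pos: [0.5162, 0.4341, 0.2206]
tool_rot: [0.131, 0.991, -0.0, -0.0]
force: [0.8, 0.0, 0.3]
finger_gap: 1.006
gripper_force: 0.0
```

```bash
python3 go.py; python3 chk2.py pics/x.png
python3 - <<'E'
from h import *
I=manip.snapshot("top");S=manip.snapshot("scene")
c0=np.array([.4557,-.0116]);print("expected base/cap px top",[np.round(pix("top",[*c0,z]),1).tolist() for z in(.004,.064,.092)])
w=np.degrees(0);P=[]
# bright/white-on-white: use red band and cap in scene; shadows; profile red ring still visible?
for n,im in(("top",I),("scene",S)):
    a=im.astype(int);red=(a[...,2]-np.maximum(a[...,0],a[...,1])>22)
    p=pix(n,[*c0,.03]);yy,xx=np.nonzero(red);k=np.hypot(xx-p[0],yy-p[1])<26;print(n,"centre(z=.03)",p.round(1),"red px x",xx[k].min(),xx[k].max(),"y",yy[k].min(),yy[k].max(),"n",k.sum())
    c=pix(n,[*c0,.05]);x0,y0=int(c[0]),int(c[1]);print(a[y0-22:y0+23:2,x0-18:x0+19:2].max(2) if n=="top" else "")
E
```

```text
t 31.10 tcp [0.5162 0.4341 0.2206] yaw 74.9 tilt 0.05 F [0.8 0.  0.3] gap 1.006 grip 0.0
red plate [ 0.4198 -0.3113] [0.075 0.159] 174.4 handles along [-0.0256  0.0699] across [-0.0253  0.0256] ang 176.8
blue plate [0.4602 0.1552] [0.075 0.159] 176.4 handles along [-0.0245  0.0674] across [-0.0244  0.0238] ang 175.4
expected base/cap px top [[321.1, 212.5], [321.5, 209.6], [321.6, 208.2]]
top centre(z=.03) [321.2 211.3] red px x 311 331 y 211 223 n 41
[[ 52  50  51  51  52  49  52  50  51  50  54  50  51  53  50  53  50  51
   49]
 [ 52  52  52  51  50  51  52  52  52  52  52  52  52  51  53  50  52  50
   51]
 [ 52  51  51  52  51  53  51  53  49  51  52  51  50  54  53  49  52  48
   51]
 [ 49  49  50  52  51  52  51  52  51  50  51  51  52  50  50  51  51  51
   53]
 [ 51  51  51 174 122 106  86  66  54  53  53  53  53  53  56  52  54  51
   52]
 [ 51  53  55 242 245 249 249 249 250 251 209 129 104  85  68  57  51  52
   50]
 [ 57  50  59 248 248 249 249 247 203 206 227 247 249 248 249 250 249 212
   51]
 [ 53  52  72 248 249 249 201 233 235 236 237 240 231 248 249 249 241 225
   
[... 585 characters left out ...]
185 186 122 121 142 217 234 236 205 146 161 250 250 251  52
   52]
 [ 46 198 249 193 187 187 144 107 122 125 118 134 186 250 250 250 209  50
   48]
 [ 51 252 249 249 249 193 192 187 154 151 170 237 249 250 250 250 140  50
   52]
 [ 53 251 243 249 249 249 249 249 249 250 250 249 250 250 250 250  86  51
   52]
 [ 50  52  44 111 196 248 248 247 250 250 250 249 250 250 249 249  49  52
   53]
 [ 54  51  51  51  50  51  51  51  53  53  99 196 248 248 247 242  52  50
   54]
 [ 52  51  52  52  51  53  51  51  53  53  49  50  49  53  53  54  54  51
   52]
 [ 51  52  54  53  52  54  50  51  52  52  52  51  50  52  50  51  52  50
   53]]
scene centre(z=.03) [305.4 209.2] red px x 294 315 y 206 222 n 85
```

The bottle's cap and band are within 1 px of the positions expected over the rings, and the other items are unchanged. Handing in.

```bash
python3 -c "
from station import manip
print(manip.sign_off())"
```

```text
the job is handed in; nothing more can be done
None
```

The cutters, pliers, brush and bottle were each placed on their own mark, in the order asked, and the job was handed in at about 31 s; by the camera they sit within about 2 mm of centre, and I never went near the cup or the tip cleaner.

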